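Pry off the water filter's hatch cover

ROBOT

A 6-joint arm with a two-finger parallel gripper is mounted at the origin on the work surface. World frame = base frame: x ahead of the robot, y to its left, z up, the work surface at z = 0. Lengths are in m, angles in rad, forces in N, time in s.
With the tool pointing down it reaches from about 0.275 to 0.825 m from the base axis. Payload 4.9 kg.
Tool frame: the origin (TCP) lies midway between the tips of the shut fingers; the grasp point (between the pads) lies 19 mm behind it (grip_point_offset is the distance from the TCP to the grasp point, in m); z points along the fingers, x is the direction in which the jaws open and shut, and the axes are right-handed (so a half turn about z gives the same grasp; the last joint's range is limited). The gripper opens to 85 mm and grips with 20 to 120 N. Pads are 22 mm wide; open, the fingers measure 114 mm over their backs; the gripper's body (76 mm by 85 mm) begins 54 mm behind the grasp point. The pads swing forward as they close: fully open they stand 13 mm farther back than shut.
Start: joints at [-1.268, 0.326, -0.193, 1.052, 0, 1.437], TCP at [0.233, -0.498, 0.231] pointing down, gripper open.
Joint ranges: [-2.65, 2.65], [-0.97, 1.79], [-1.3, 1.35], [-1.93, 2.1], [-1.47, 1.37], [-3.14, 3.14]. Speed limits (rad/s): [2.57, 2.57, 3.14, 3.14, 3.14, 3.14].

INTERFACE

Orientations are given as a rotation vector (axis times angle).
In Python, from cell import * gives the robot as it stands. Calls block until the motion is done:
- movep(position, orientation): joint-space move of the TCP to a pose.
- move_l(position, velocity=0.15, rot=None, until_force=None): straight line of the TCP; rot=None keeps the orientation; velocity is the mean speed in m/s. With until_force (N) it stops when the force on the tool has changed by that much, and returns True; else False.
- set_joints(angles): joint-space move.
- let_go() and grab(newtons=None): open the fingers fully, or close them until they stop; newtons is the grip in N (None keeps the last).
- sleep(seconds).
- ik(position, orientation): joint angles nearest the present ones, or None.
- get_state(): the state.
- grab_frame(name): name is "side" or "top"; returns a dict with "img" (480x640x3 uint8, red, green, blue), "fx", "fy", "cx", "cy" (pixels), "k1" (the pictures are not rectified: a ray, as slopes to the right and down, at radius r is drawn at 1 + k1 r^2 times it, then the intrinsics apply), "cam_to_world" (4x4, takes a point from camera to world coordinates). Camera axes: x right, y down, z forward; pixel columns grow to the right and rows downward; lengths in m; the calibration is good to about 2 mm. A picture is of the moment at which its call begins. There is no depth.
A pose or a line that the arm cannot do raises MotionError and nothing moves.
- sign_off(): hands the job in, once; it reports no verdict.
Trained networks look in the newest picture that a camera, given by its name, has taken for a name from the list of things; names that differ only in an ending like _2 or _b are one class to them, and where a whole thing is asked for, a point or a joint stands for the part that bears it (a point fixed in the world has none). Each returns a list of dicts, best first, with "score" (0 to 1); they miss things now and then, are a little off and sometimes report something else, mostly with a low value. They report only what shows in the picture. A call takes as long as a camera call.
- spot_in(camera, name): "centre" ([column, row] in pixels, amid what is visible of it).
- silhouettes(camera, name): "mask" (480x640 bool, what is visible of it) and "centre" ([column, row] in pixels, amid what is visible of it).
- tip_of(camera, name): "centre" ([column, row] in pixels: a listed point, or the origin of a listed thing).
The state is a dict: "clock": time; "q": joint angles; "joint_velocities": joint speeds; "tau": joint torques, N m; "position": TCP position; "eef_rot": TCP orientation; "contact_force": force on the tool from outside, world axes, zero at the start; "wrist_torque": the same for the moment, N m; "finger_gap": opening from 0.0 (shut) to 1.0 (fully open).
Only numpy, scipy, OpenCV 4.12 (cv2) and the standard library are available. Lean on these libraries where they do the work, as an engineer would, in place of code of your own. Each camera call takes 0.05 s, during which the arm holds its last target.

TASK

The water filter's cartridge is due for a change: take the flat lever with the dark wooden handle, push its blade into the notch at the end of the snapped-in hatch cover on top of the filter unit, and lever the cover up against the notch's sill until it springs out of its catches on both sides; do not pull it with the fingers before that. Then lay the lever down on the bare counter, lift the loosened cover off and lay it flat in the shallow tray without dropping it. Leave the other things on the counter where they are.

Things in the scene. Friction and masses are not known exactly. Their poses are not given: they have to be found in the camera images.
- filter_unit: Fixed white water filter unit, a box with a flat top 110 mm above the counter. Origin: on the counter under the centre of the hatch. x points from the hatch's notch end to the unit's back, y across, z up. It spans x -56 to +125 mm, y -85 to +85 mm. On top, where x is over 75 mm, are a dial 6 mm high and two hose stubs 28 mm high.
- hatch (a point): Centre of the hatch at the level of the unit's top, 110 mm above the counter. The hatch is a recess 82 x 52 mm (unit's x -41 to +41, y -26 to +26), 13 mm deep, filled flush by the cover. Two sprung steel balls in its long walls, at x -18 mm, hold the cover down; about 8 to 15 N at the notch end frees it.
- notch (a point): Fulcrum: middle of the outer edge of the notch's sill, on the unit's front face (x -56), 100 mm above the counter. The notch is a channel 22 mm wide, open on top, cut 10 mm deep through the 15 mm wall before the recess. A blade goes in level along the unit's +x between sill and cover plate, a gap 6.5 mm high; over 15 mm in it is under the cover, at 34 mm it meets the cover's core.
- blade_goal (a point): Where the tip should be before levering: 30 mm in from the notch's outer edge, midway in the gap (103 mm above the counter). From there the lever turns about the sill's outer edge, handle down and tip up; about 7 degrees take up the slack; the two catches let go at 18 to 35 degrees, not always together: go on till both sides are up, up to 38 degrees.
- cover: Plain grey snap-in hatch cover, 80 (x) x 50 (y) x 13 (z) mm, about 60 g. Origin: centre of its underside (97 mm above the counter when seated). Its -x end is at the notch. Under the 3.5 mm top plate, at the notch end, a hollow 18 mm long and 36 mm wide takes the blade, between two cheeks 16 mm long and the full 13 mm high whose outer faces are 50 mm apart. Once freed it is gripped from above over these.
- cover_edge (a point): Middle of the top edge of the cover's notch end, 40 mm from its centre; 110 mm above the counter while seated. Once freed, the cover stays resting on the balls: this edge about 11 mm proud of the unit's top (121 mm), the far end still down in the recess, so the cheeks at this end can be gripped.
- cover_mid (a point): Centre of the cover, 6.5 mm over its origin.
- lever: Loose flat lever, 165 mm long, about 120 g, lying along its x. Dark wooden handle 100 (x) x 16 (y) x 20 (z) mm; origin: centre of the handle's underside. A flat steel blade 14 mm wide and 3 mm thick (mid-plane 10 mm over the origin) runs from the handle's front end (x +50 mm) to the tip at x +115 mm.
- lever_tip (a point): Middle of the blade's tip, 115 mm from the handle's centre.
- lever_mid (a point): Centre of the handle, 10 mm above the counter when the lever lies on it.
- tray: Fixed grey shallow open tray, 150 (x) x 200 (y) mm outside, walls 20 mm high and 5 mm thick, floor 5 mm thick. Origin: centre of its underside, on the counter.
- mug: White mug, 76 mm wide, 90 mm high, a bystander. Origin under its centre.
- bottle: Brown bottle, 64 mm wide, 200 mm high, a bystander. Origin under its centre.
- jar: Clear jar with a metal lid, 70 mm wide, 100 mm high, a bystander. Origin under its centre.
- can: Can with a paper label, 70 mm wide, 110 mm high, a bystander. Origin under its centre.
- spoon: Wooden-handled spoon 180 mm long, lying along its x beside the lever, a bystander. Origin under its middle.
- brush: Wooden-handled brush 180 mm long, lying along its x beside the lever, a bystander. Origin under its middle.

How it is judged:
On the way:
1. the lever's blade is in the notch and bears on the unit, and the cover's notch end is raised more than 4 mm, with no finger on the cover (z of cover_edge in the frame of filter_unit above 0.114 m and x of lever_tip in the frame of filter_unit above -0.045 m and distance between lever_tip and notch below 0.05 m and contact force between lever and filter_unit above 0.5 N and contact force between the fingers and cover below 0.5 N), for 0.05 s.
At the end, for the whole second after the job is handed in: The cover lies flat on the tray's floor (tilt under 0.12 rad, either face up, its centre within 60 mm along x and 85 mm along y of the tray's centre and under 16 mm above the counter), the lever lies on the bare counter (handle's centre under 12.5 mm high), and both are released and at rest (x of cover_mid in the frame of tray between -0.06 and 0.06 m and y of cover_mid in the frame of tray between -0.085 and 0.085 m and z of cover_mid in the frame of tray below 0.016 m and angle between the z axis of cover and the z axis of tray, either way round below 0.12 rad and height (world z) of lever_mid below 0.0125 m and linear speed of each of lever, cover below 0.03 m/s); the robot touches nothing.
It fails at once if a bystander (mug, bottle, jar, can, spoon or brush) is moved more than 40 mm (distance of any of mug, bottle, jar, can, spoon, brush from where it was at the start of the episode above 0.04 m).
It fails at once if the cover is dropped or flung (faster than 0.9 m/s with no finger on it) (linear speed of cover above 0.9 m/s and contact force between the fingers and cover below 0.1 N).
It also fails if it takes over 67 s, if anything falls off the work surface, if the arm or the gripper's body presses on something with over 40 N, if the wrist force passes 120 N, or if a joint passes its speed limit or range.

## Working session

There is one attempt and no reset: what is moved stays moved. The work goes in short steps, each a Python script; the robot and the scene stay as the last script left them, time stands still between calls to the robot, and variables do not carry over. Pictures are saved under pics/ and viewed, and the job is handed in when it is done.

```bash
ls -la; mkdir -p pics; python3 - <<'E'
from cell import *
import cv2
for c in ("side","top"):
    f=grab_frame(c)
    cv2.imwrite(f"pics/{c}0.png",f["img"][:,:,::-1])
    print(c,{k:v for k,v in f.items() if k!="img"})
s=get_state();print(s)
E
```

```text
total 12
drwxr-xr-x  3 agent agent 4096 Dec  7 01:25 .
drwxr-xr-x 23 root  root  4096 Dec  7 01:25 ..
drwxr-xr-x  2 agent agent 4096 Dec  7 01:25 pics
side {'fx': 453.78605217144735, 'fy': 453.78605217144735, 'cx': 316.64349533573096, 'cy': 239.4843628587441, 'k1': 0.02182657093174058, 'cam_to_world': array([[-0.99576928, -0.07017008,  0.05932712,  0.5381233 ],
       [-0.09065519,  0.64476436, -0.75898654,  0.67342125],
       [ 0.01500613, -0.76115379, -0.64839782,  0.77143553],
       [ 0.        ,  0.        ,  0.        ,  1.        ]])}
top {'fx': 590.7649055436445, 'fy': 590.7649055436445, 'cx': 321.06958594206526, 'cy': 244.7843812358875, 'k1': -0.12162744852548209, 'cam_to_world': array([[-1.12313280e-03, -9.98176015e-01,  6.03604282e-02,
         5.15328919e-01],
       [-9.99926551e-01,  3.92588349e-04, -1.21135330e-02,
        -7.84676980e-02],
       [ 1.20677413e-02, -6.03695999e-02, -9.98103141e-01,
         1.50402907e+00],
       [ 0.00000000e+00,  0.00000000e+00,  0.00000000e+00,
         1.00000000e+00]])}
{'clock': 0.1, 'q': array([-1.26817815e+00,  3.26865127e-01, -1.93464152e-01,  1.05200623e+00,
       -2.33325193e-05,  1.43659506e+00]), 'joint_velocities': array([ 0.0011967 , -0.00087217,  0.00252638,  0.00072851,  0.00047219,
        0.00021723]), 'tau': array([ 4.74627286e-04, -4.44239974e+01,  2.63038176e+01,  7.85984244e-03,
       -2.09482737e-04, -2.46395075e-06]), 'position': array([ 0.2325318 , -0.49786022,  0.23059015]), 'eef_rot': array([-2.64918042e+00,  1.68680703e+00,  1.87039447e-03]), 'contact_force': array([-0.21854184,  0.78306222,  0.09963302]), 'wrist_torque': array([-0.01076031,  0.01752142, -0.02773682]), 'finger_gap': 1.000354179068806}
```

View pics/top0.png

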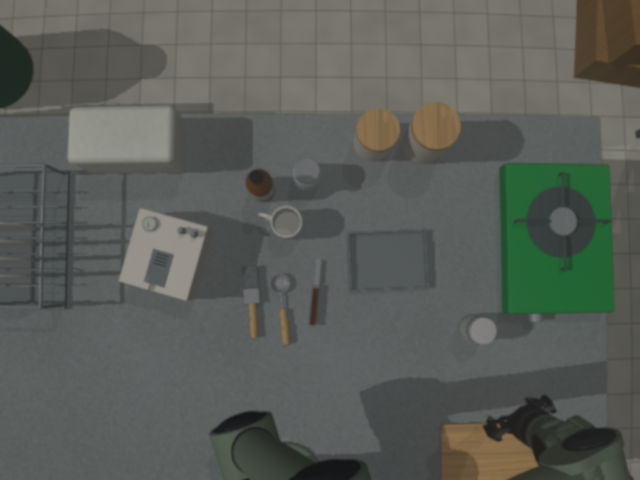

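View pics/side0.png

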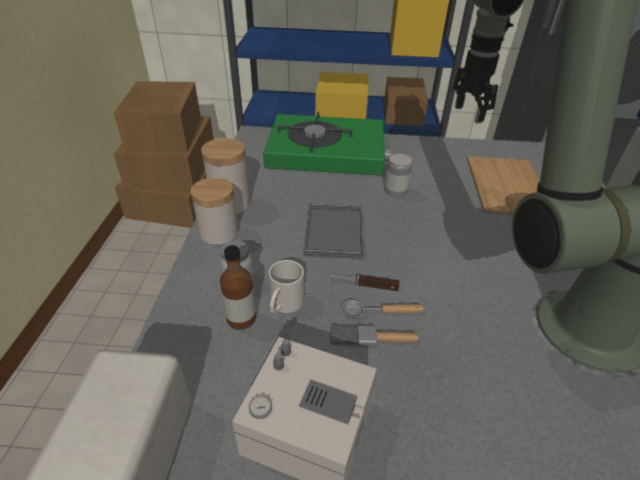

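The top view shows the filter unit at about (163,255) with its notch end facing down and towards the robot. The lever is at (317,290) with its blade pointing away, the tray at (391,261), and the brush and spoon at (252,300) and (284,310). Next I'll locate the key points with the networks.

```bash
cat > h.py <<'E'
from cell import *
import numpy as np, cv2
from scipy.spatial.transform import Rotation as R
from scipy.optimize import least_squares
def K(f): return np.array([[f["fx"],0,f["cx"]],[0,f["fy"],f["cy"]],[0,0,1.]])
def ray(f,px):
    p=cv2.undistortPoints(np.array([[px]],float),K(f),np.array([f["k1"],0,0,0.]))[0,0]
    T=f["cam_to_world"]; return T[:3,3],T[:3,:3]@np.array([p[0],p[1],1.])
def atz(f,px,z):
    o,d=ray(f,px); return o+d*(z-o[2])/d[2]
def proj(f,P):
    P=np.atleast_2d(P).astype(float);T=np.linalg.inv(f["cam_to_world"])
    r=cv2.Rodrigues(T[:3,:3])[0]
    return cv2.projectPoints(P,r,T[:3,3],K(f),np.array([f["k1"],0,0,0.]))[0][:,0]
def tri(f1,p1,f2,p2):
    o1,d1=ray(f1,p1);o2,d2=ray(f2,p2)
    d1/=np.linalg.norm(d1);d2/=np.linalg.norm(d2)
    A=np.stack([d1,-d2],1);t=np.linalg.lstsq(A,o2-o1,rcond=None)[0]
    a=o1+t[0]*d1;b=o2+t[1]*d2
    return (a+b)/2,np.linalg.norm(a-b)
E
python3 - <<'E'
from h import *
np.set_printoptions(precision=4,suppress=True)
f={c:grab_frame(c) for c in("side","top")}
Z=dict(filter_unit=0,hatch=.11,notch=.1,cover_edge=.11,cover_mid=.1035,lever_tip=.01,lever_mid=.01,lever=0,tray=0)
for n,z in Z.items():
    d={}
    for c in f:
        r=tip_of(c,n)[:2]
        for k in r[:2]: print(n,c,np.round(k["centre"],1),round(k["score"],2),atz(f[c],k["centre"],z))
        if r:d[c]=r[0]["centre"]
    if len(d)==2: print("   tri",*tri(f["side"],d["side"],f["top"],d["top"]))
print(get_state()["clock"])
for c in f:
    import pickle;pickle.dump(f[c],open(f"{c}.pkl","wb"))
im=f["top"]["img"][170:370,90:450];cv2.imwrite("pics/topz.png",cv2.resize(im,None,fx=2.2,fy=2.2,interpolation=cv2.INTER_CUBIC)[:,:,::-1])
im=f["side"]["img"][220:480,220:440];cv2.imwrite("pics/sidez.png",cv2.resize(im,None,fx=2.2,fy=2.2,interpolation=cv2.INTER_CUBIC)[:,:,::-1])
E
```

```text
filter_unit side [326.4 429.8] 0.87 [0.5451 0.2809 0.    ]
filter_unit top [168.2 272. ] 0.68 [0.5367 0.2943 0.    ]
filter_unit top [262.8 188.6] 0.35 [0.7509 0.0528 0.    ]
   tri [0.5407 0.29   0.0177] 0.008439507340378712
hatch side [325.9 401.9] 0.94 [0.5482 0.2918 0.11  ]
hatch side [372.9 340.5] 0.61 [0.4736 0.1651 0.11  ]
hatch top [159.  267.7] 0.67 [0.5453 0.2893 0.11  ]
   tri [0.5468 0.2901 0.1071] 0.002893203751087556
notch side [362.7 416.3] 0.83 [0.4892 0.3045 0.1   ]
notch side [325.9 401.6] 0.37 [0.5484 0.2855 0.1   ]
notch top [151.5 289.5] 0.65 [0.4934 0.3096 0.1   ]
   tri [0.4916 0.308  0.1065] 0.003825543235382599
cover_edge side [352.8 411.1] 0.74 [0.5054 0.303  0.11  ]
cover_edge side [327.6 406.4] 0.67 [0.545  0.2991 0.11  ]
cover_edge top [154.1 286.6] 0.94 [0.5005 0.3006 0.11  ]
   tri [0.5028 0.3013 0.1069] 0.0048214190510838945
cover_mid side [328.3 403.3] 0.63 [0.5443 0.29   0.1035]
cover_mid side [325.2 432.1] 0.3 [0.5457 0.3373 0.1035]
cover_mid top [155.8 267.8] 0.61 [0.5452 0.2988 0.1035]
cover_mid top [281.1 305.5] 0.16 [ 0.4563 -0.0009  0.1035]
   tri [0.5446 0.296  0.1139] 0.0007346060810679132
lever_tip side [345.2 407.7] 0.72 [0.5143 0.2419 0.01  ]
lever_tip side [326.3 272.1] 0.59 [ 0.574  -0.1008  0.01  ]
lever_tip top [319.7 260.4] 0.86 [ 0.5661 -0.0931  0.01  ]
   tri [ 0.5409 -0.0935 -0.5708] 0.09040850853808237
lever_mid side [378.4 282.3] 0.91 [ 0.4504 -0.0799  0.01  ]
lever_mid top [314.8 308. ] 0.77 [ 0.446  -0.0806  0.01  ]
   tri [ 0.4482 -0.0808  0.0091] 0.0043001391117079004
lever top [317.8 303.4] 0.9 [ 0.4572 -0.0883  0.    ]
tray side [336.8 234.5] 0.63 [ 0.5573 -0.2557  0.    ]
tray side [377.9 284.4] 0.47 [ 0.4505 -0.0828  0.    ]
tray top [383.2 261.9] 0.55 [ 0.5624 -0.2553  0.    ]
tray top [304.3 176.9] 0.53 [ 0.7812 -0.0538  0.    ]
   tri [ 0.5598 -0.2552  0.0005] 0.005167477261412231
1.1
```

View pics/topz.png

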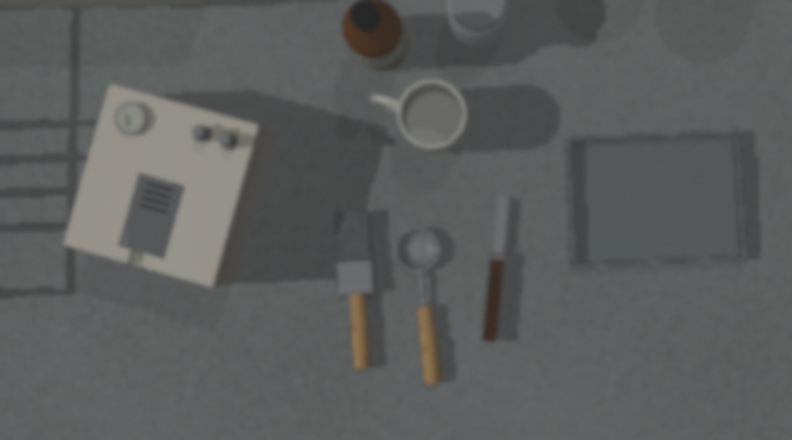

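View pics/sidez.png

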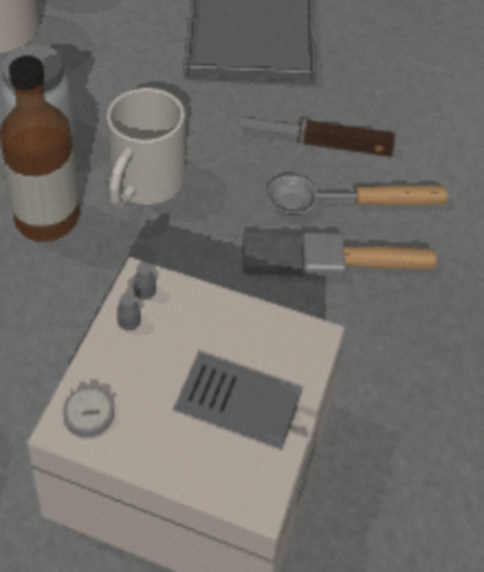

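The top zoom shows the unit's top corners at about (140,208), (208,227), (188,300) and (119,281), so its yaw is about -16°. The lever's tip is near (319,259) and its handle end near (312,324). I'll refine both poses by fitting the known outlines to segmented contours in both cameras.

```bash
cat > fit.py <<'E'
from h import *
import pickle
np.set_printoptions(precision=4,suppress=True)
f={c:pickle.load(open(c+".pkl","rb")) for c in("side","top")}
def quadmask(sel,c,scale=1):
    n,l,s,ct=cv2.connectedComponentsWithStats(sel.astype(np.uint8))
    return n,l,s,ct
out={}
for c in f:
    for n in("cover","filter_unit","lever","tray"):
        grab=silhouettes(c,n)
        for k in grab[:2]:
            m=k["mask"]; ys,xs=np.where(m); print(c,n,round(k["score"],2),np.round(k["centre"],1),m.sum(),xs.min(),xs.max(),ys.min(),ys.max())
        if grab: out[c,n]=grab[0]["mask"]
pickle.dump(out,open("masks.pkl","wb"))
E
python3 fit.py
python3 - <<'E'
import pickle,cv2,numpy as np
f={c:pickle.load(open(f"{c}.pkl","rb")) for c in("side","top")}
m=pickle.load(open("masks.pkl","rb"))
def z(c,x0,x1,y0,y1,s,fn):
    im=f[c]["img"].copy()[:,:,::-1][y0:y1,x0:x1]
    big=cv2.resize(im,None,fx=s,fy=s,interpolation=cv2.INTER_CUBIC)
    big=np.clip(big*1.3,0,255).astype(np.uint8)
    for (cc,n),mm in m.items():
        if cc==c:
            k=cv2.resize(mm[y0:y1,x0:x1].astype(np.uint8),None,fx=s,fy=s,interpolation=cv2.INTER_NEAREST)
            cs,_=cv2.findContours(k,cv2.RETR_EXTERNAL,cv2.CHAIN_APPROX_NONE);cv2.drawContours(big,cs,-1,(0,255,0),1)
    cv2.imwrite(fn,big)
z("top",110,220,200,310,5,"pics/mt.png")
z("side",225,405,260,480,2.7,"pics/ms.png")
E
```

```text
side cover 0.84 [326.6 401.1] 1567 300 356 380 423
side filter_unit 0.69 [301.7 416.7] 13112 233 375 337 479
side lever 0.78 [370.5 280.6] 646 328 398 273 290
side lever 0.16 [233.1 291. ] 2264 219 256 244 329
side tray 0.87 [335.8 235.4] 2921 303 363 204 257
top cover 0.85 [157.1 269.4] 741 145 173 249 286
top filter_unit 0.87 [172.6 251.9] 5169 119 214 209 300
top lever 0.58 [317.4 294.3] 404 310 321 259 324
top lever 0.52 [387.8 262.2] 4834 347 430 229 291
top tray 0.92 [386.8 265.7] 4754 348 428 228 291
top tray 0.48 [158.6 266. ] 703 146 173 250 286
```

View pics/mt.png

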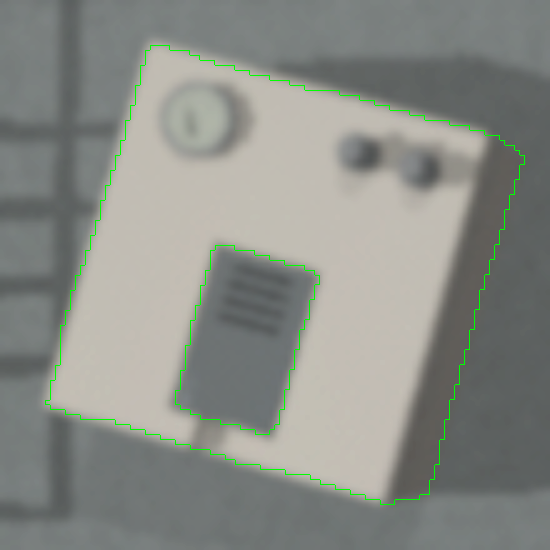

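View pics/ms.png

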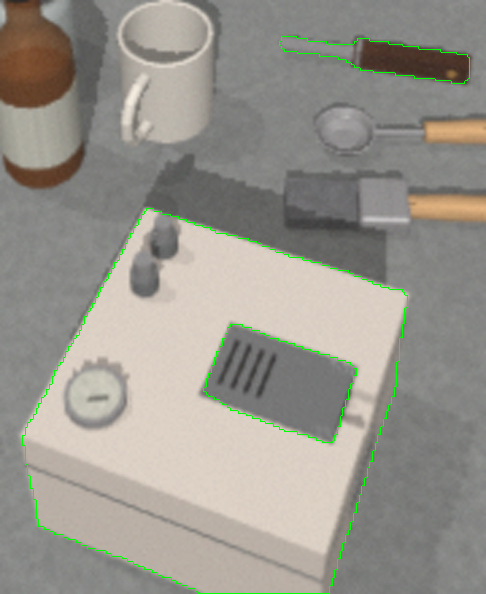

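The contours match the picture, and the corners are readable. I'll fit the unit's pose from its top corners and the cover's corners.

```bash
cat > fit2.py <<'E'
from h import *
import pickle
np.set_printoptions(precision=4,suppress=True)
f={c:pickle.load(open(c+".pkl","rb")) for c in("side","top")}
m=pickle.load(open("masks.pkl","rb"))
M=np.array([[125,-85],[-56,-85],[-56,85],[125,85],[40,-25],[-40,-25],[-40,25],[40,25]])/1e3
S=np.array([[146,207],[408,293],[327,557],[23,434],[231,323],[357,367],[334,443],[201,393]])/2.7+[224.7,259.7]
T=np.array([[488,133],[388,504],[46,405],[147,38],[320,271],[271,436],[173,408],[214,241]])/5+[109.6,199.6]
D=dict(side=S,top=T)
def P(v,z=.11):
    c,s=np.cos(v[2]),np.sin(v[2]);return np.c_[M@np.array([[c,s],[-s,c]])+v[:2],np.full(len(M),z)]
def res(v,cs,z): return np.concatenate([(proj(f[c],P(v,z if len(v)<4 else v[3]))-D[c]).ravel() for c in cs])
for cs in(("side",),("top",),("side","top")):
    r=least_squares(res,[.545,.29,-.28],args=(cs,.11));print(cs,r.x,np.degrees(r.x[2]),np.sqrt(np.mean(r.fun**2)))
print(r.fun.reshape(2,-1,2))
r=least_squares(res,[.545,.29,-.28,.11],args=(cs,.11));print("z free",r.x)
# lever: principal axis from top & side mask
for c in f:
    ys,xs=np.where(m[c,"lever"])
    W=np.array([atz(f[c],p,.01)[:2] for p in np.c_[xs,ys]])
    mu=W.mean(0);u=np.linalg.svd(W-mu,full_matrices=False)[2][0];u*=np.sign(u[0])
    t=(W-mu)@u;print(c,"lever ends",mu+u*t.min(),mu+u*t.max(),t.max()-t.min(),"yaw",np.degrees(np.arctan2(u[1],u[0])))
    ys,xs=np.where(m[c,"tray"]); W=np.array([atz(f[c],p,.02)[:2] for p in np.c_[xs,ys]]).astype(np.float32)
    print(c,"tray",cv2.minAreaRect(W))
E
python3 fit2.py
python3 - <<'E'
import pickle,cv2,numpy as np
f={c:pickle.load(open(f"{c}.pkl","rb")) for c in("side","top")}
a=cv2.resize(f["top"]["img"][250:335,295:340,::-1],None,fx=7,fy=7,interpolation=cv2.INTER_CUBIC)
b=cv2.resize(f["side"]["img"][262:300,320:410,::-1],None,fx=5,fy=5,interpolation=cv2.INTER_CUBIC)
h=np.zeros((595,315+450,3),np.uint8);h[:,:315]=a;h[:190,315:]=b
cv2.imwrite("pics/lev.png",np.clip(h*1.5,0,255).astype(np.uint8))
E
```

```text
('side',) [ 0.5442  0.2889 -0.272 ] -15.584977512707901 0.4658413879593617
('top',) [ 0.5459  0.2902 -0.2642] -15.137677634223413 0.4363499697100093
('side', 'top') [ 0.5448  0.2893 -0.2693] -15.430960019060208 0.6045729836415302
[[[-0.4861  0.3185]
  [ 0.4917  0.1741]
  [-0.3654 -0.3486]
  [-1.235   1.1353]
  [ 0.1178  0.1838]
  [ 0.0364 -0.0765]
  [-0.9078 -0.1844]
  [-0.3322  0.6461]]

 [[ 0.35    0.5492]
  [-0.5405 -0.0004]
  [ 0.1451  0.4093]
  [ 0.9891  0.8585]
  [ 0.0281  0.7043]
  [ 0.5974  0.2261]
  [ 0.2734  0.1383]
  [ 1.3168  1.1062]]]
z free [ 0.5447  0.2897 -0.2694  0.1115]
side lever ends [ 0.4047 -0.0751] [ 0.5692 -0.0914] 0.16531094540036062 yaw -5.651225325507098
side tray ((0.5660344362258911, -0.2545131742954254), (0.14970342814922333, 0.21790841221809387), 2.5016870498657227)
top lever ends [ 0.4054 -0.0752] [ 0.57   -0.0902] 0.1652235993305558 yaw -5.240358814763113
top tray ((0.5683799386024475, -0.26416370272636414), (0.15337760746479034, 0.2034986913204193), 2.7229666709899902)
```

View pics/lev.png

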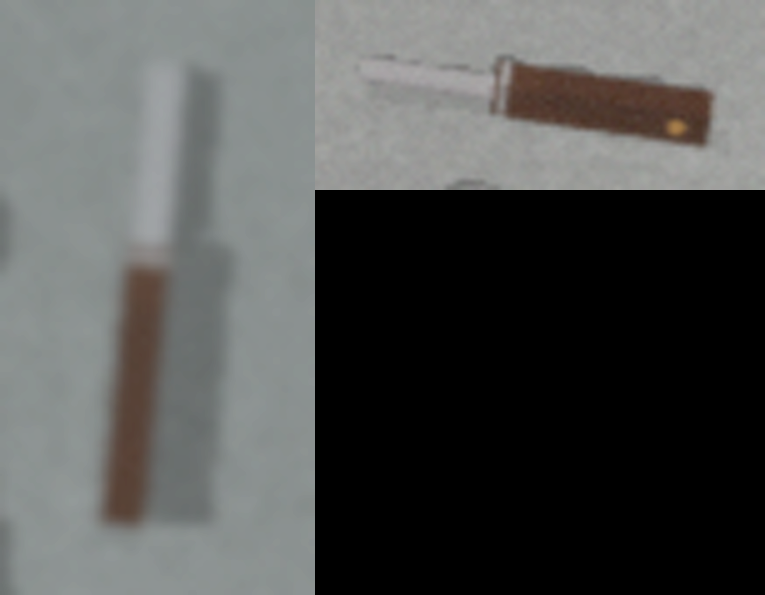

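The fits agree. The unit is at (0.545, 0.2895) with yaw -15.4°. The lever fits at 165 mm long with yaw -5.4° and its handle centre at (0.455, -0.080). The tray is at about (0.567, -0.258), yaw 2.6°. Next I'll plan waypoints and check IK.

```bash
cat >> h.py <<'E'
U0=np.array([.5450,.2895]);UY=np.radians(-15.35)
def Tm(p,Rm): T=np.eye(4);T[:3,:3]=Rm;T[:3,3]=p;return T
def Rz(a): return R.from_euler("z",a).as_matrix()
def Ry(a): return R.from_euler("y",a).as_matrix()
TU=Tm([*U0,0],Rz(UY))
def RT(s): return np.array([[0,s,0],[s,0,0],[0,0,-1.]]).T   # tool in lever frame: x=s*ly,y=s*lx,z=-z
G=-.005; TZ=.004
S=1
def toolpose(TL,s=None):
    s=S if s is None else s
    T=TL@Tm([G,0,TZ],RT(s)); return T[:3,3],R.from_matrix(T[:3,:3]).as_rotvec()
def lever_in_unit(th,ins=.030,bz=.100):
    # pivot point on blade underside (x=.115-ins, z=.0085) at unit (-.056,0,bz), pitched tip up th
    Rm=Ry(-th); p=np.array([-.056,0,bz])-Rm@np.array([.115-ins,0,.0085])
    return TU@Tm(p,Rm)
LY=np.radians(-5.4)
L0=Tm([.4548,-.0799,0],Rz(LY))
def up(T,dz): T=T.copy();T[2,3]+=dz;return T
E
python3 - <<'E'
from h import *
np.set_printoptions(precision=3,suppress=True)
W={"pre":up(L0,.1),"pick":L0,"app":lever_in_unit(0,-.03,.1015),"in":lever_in_unit(0,.03,.1015)}
for t in (7,20,30,38):W[f"t{t}"]=lever_in_unit(np.radians(t))
W["back"]=lever_in_unit(0,-.06,.1015)
for s in(1,-1):
    for k,T in W.items():
        p,r=toolpose(T,s);print(s,k,p,ik(p,r))
print(get_state()["clock"])
E
```

```text
1 pre [ 0.45  -0.079  0.104] [-0.337  0.295 -0.607  0.669  0.    -0.242]
1 pick [ 0.45  -0.079  0.004] [-0.337  0.461 -0.701  0.409  0.    -0.242]
1 app [0.346 0.344 0.097] [ 0.631  0.355 -0.538  0.678 -0.     0.899]
1 in [0.404 0.328 0.097] [ 0.54   0.406 -0.455  0.71  -0.     0.808]
1 t7 [0.405 0.328 0.085] [ 0.593  0.381 -0.546  0.564 -0.093  0.857]
1 t20 [0.411 0.326 0.065] [ 0.693  0.375 -0.694  0.297 -0.284  0.931]
1 t30 [0.418 0.324 0.051] [ 0.768  0.414 -0.788  0.082 -0.445  0.971]
1 t38 [0.425 0.322 0.041] [ 0.822  0.473 -0.851 -0.1   -0.577  0.986]
1 back [0.317 0.352 0.097] [ 0.681  0.332 -0.573  0.665 -0.     0.949]
-1 pre [ 0.45  -0.079  0.104] [-0.337  0.295 -0.607  0.669  0.     2.899]
-1 pick [ 0.45  -0.079  0.004] [-0.337  0.461 -0.701  0.409  0.     2.899]
-1 app [0.346 0.344 0.097] [ 0.631  0.355 -0.538  0.678  0.    -2.243]
-1 in [0.404 0.328 0.097] [ 0.54   0.406 -0.455  0.71   0.    -2.334]
-1 t7 [0.405 0.328 0.085] [ 0.593  0.381 -0.546  0.564 -0.093 -2.285]
-1 t20 [0.411 0.326 0.065] [ 0.693  0.375 -0.694  0.297 -0.284 -2.21 ]
-1 t30 [0.418 0.324 0.051] [ 0.768  0.414 -0.788  0.082 -0.445 -2.171]
-1 t38 [0.425 0.322 0.041] [ 0.822  0.473 -0.851 -0.1   -0.577 -2.156]
-1 back [0.317 0.352 0.097] [ 0.681  0.332 -0.573  0.665  0.    -2.193]
1.5
```

```bash
python3 - <<'E'
from h import *
np.set_printoptions(precision=4,suppress=True)
p,r=toolpose(up(L0,.22));movep(p,r)
p,r=toolpose(up(L0,.0));
move_l(p+[0,0,.06],.25)
hit=move_l(p,.08,until_force=8)
s=get_state();print(hit,s["position"],p,s["contact_force"],s["clock"])
f=grab_frame("side");cv2.imwrite("pics/g1.png",cv2.resize(f["img"][200:330,280:480],None,fx=3.5,fy=3.5)[:,:,::-1])
E
```

```text
False [ 0.4502 -0.0796  0.0044] [ 0.4498 -0.0794  0.004 ] [-0.0955  0.9681 -0.9484] 4.9167
```

View pics/g1.png

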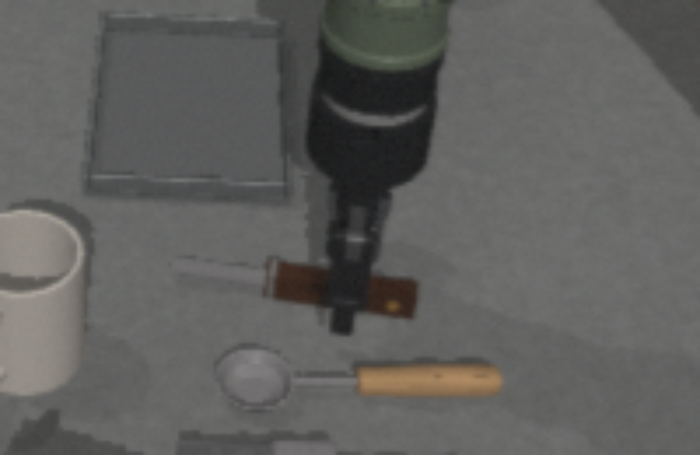

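The fingers straddle the handle near its middle, at about zoom (345,290), clear of the spoon. I'll grip, lift, and go to the approach pose.

```bash
python3 - <<'E'
from h import *
np.set_printoptions(precision=4,suppress=True)
grab(80)
s=get_state();print("gap",s["finger_gap"],s["contact_force"],s["clock"])
p,r=toolpose(L0);move_l(p+[0,0,.20],.25)
s=get_state();print("gap",s["finger_gap"],s["contact_force"],s["clock"])
p,r=toolpose(up(lever_in_unit(0,-.03,.1015),.1));movep(p,r)
p,r=toolpose(up(lever_in_unit(0,-.03,.1015),.0));move_l(p,.2,rot=r)
s=get_state();print(p,s["position"],s["clock"])
import pickle
for c in("side","top"):
    f=grab_frame(c);pickle.dump(f,open(c+"1.pkl","wb"))
    for n in("lever_tip","notch"):
        print(c,n,[(np.round(k["centre"],1),round(k["score"],2)) for k in tip_of(c,n)[:2]])
    L=lever_in_unit(0,-.03,.1015)
    pts=[(L@np.array([x,y,z,1]))[:3] for x,y,z in((.115,.007,.0115),(.115,-.007,.0115),(.05,.007,.0115),(.05,-.007,.0115),(.05,.008,.02),(.05,-.008,.02))]
    n=[(TU@np.array([x,y,z,1]))[:3] for x,y,z in((-.056,-.011,.11),(-.056,.011,.11),(-.056,0,.1),(-.041,.011,.11),(-.041,-.011,.11))]
    im=f["img"][:,:,::-1].copy()
    x0,x1,y0,y1=(300,460,350,460) if c=="side" else (120,200,250,370)
    k=5
    z=cv2.resize(im[y0:y1,x0:x1],None,fx=k,fy=k,interpolation=cv2.INTER_CUBIC);z=np.clip(z*1.4,0,255).astype(np.uint8)
    for q,col in((pts,(0,0,255)),(n,(0,255,0))):
        for u in proj(f,q): cv2.circle(z,tuple(int(v) for v in ((u-[x0,y0]+.5)*k)),2,col,-1)
    cv2.imwrite(f"pics/a_{c}.png",z)
E
```

```text
gap 0.1623387080423544 [-0.0114  1.0479  5.9827] 5.6167
gap 0.16016674746771226 [-0.1225  0.3466 -2.2793] 6.5667
[0.3463 0.344  0.097 ] [0.3472 0.3439 0.0976] 8.8167
side lever_tip [(array([377.9, 420.1]), 0.79)]
side notch [(array([362. , 417.6]), 0.72), (array([327.4, 404.5]), 0.43)]
top lever_tip [(array([158.8, 278. ]), 0.59), (array([149.5, 304.9]), 0.58)]
top notch [(array([160.1, 268.7]), 0.66)]
```

View pics/a_side.png

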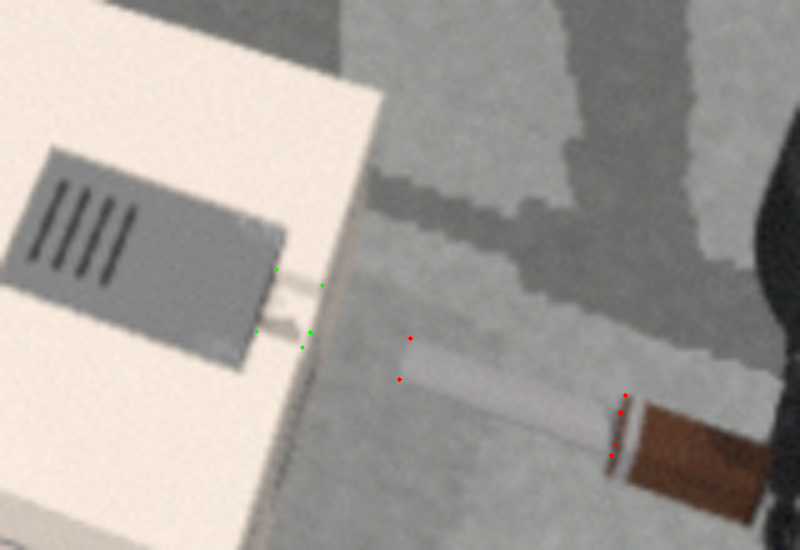

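View pics/a_top.png

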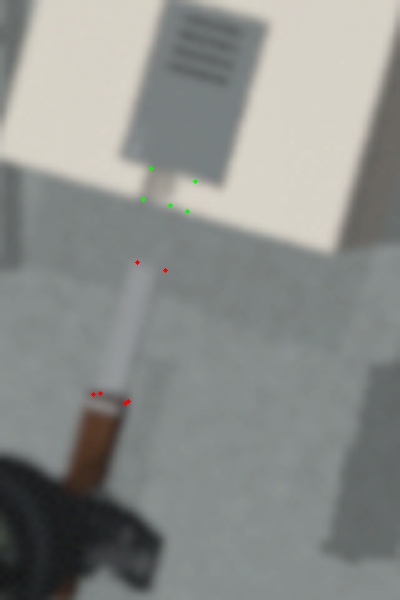

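The blade lines up in the side view, with its tip near zoom (407,360). In the top view it sits about 8 zoom px left of the prediction. I'll measure the blade's axis in both views before inserting.

```bash
python3 - <<'E'
import pickle,cv2,numpy as np
for c,(x0,x1,y0,y1),k in(("side",(372,434,408,448),12),("top",(134,166,296,344),12)):
    f=pickle.load(open(c+"1.pkl","rb"));im=f["img"][y0:y1,x0:x1,::-1].astype(float)
    im=(im-im.min())/(np.percentile(im,99)-im.min())*255
    z=cv2.resize(np.clip(im,0,255).astype(np.uint8),None,fx=k,fy=k,interpolation=cv2.INTER_CUBIC)
    for i in range(0,x1-x0,5): cv2.putText(z,str(x0+i),(i*k,8),0,.3,(0,0,255),1);cv2.line(z,(i*k+k//2,0),(i*k+k//2,4),(0,0,255))
    for i in range(0,y1-y0,5): cv2.putText(z,str(y0+i),(0,i*k+k//2),0,.3,(0,0,255),1)
    cv2.imwrite(f"pics/b_{c}.png",z)
E
```

```text
(no output)
```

View pics/b_side.png

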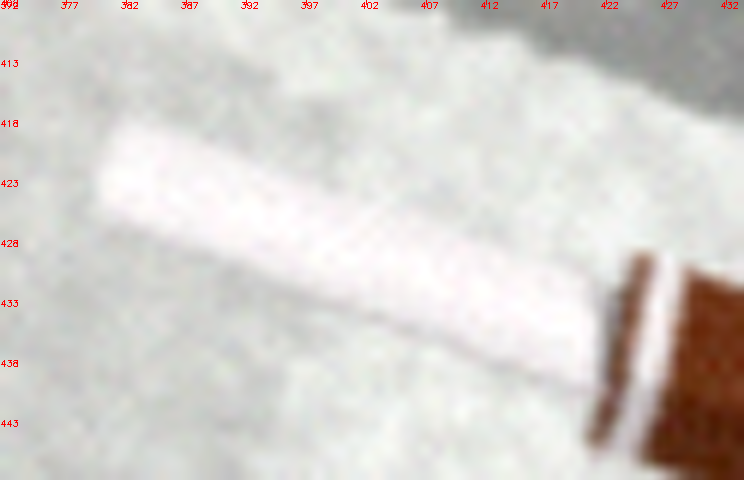

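View pics/b_top.png

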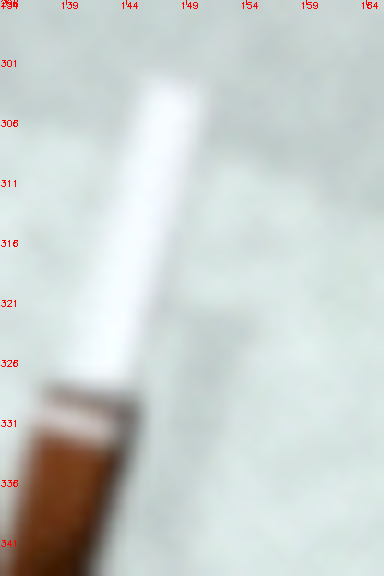

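```bash
python3 - <<'E'
from h import *
import pickle
np.set_printoptions(precision=4,suppress=True)
s,t=[pickle.load(open(c+"1.pkl","rb")) for c in("side","top")]
iU=np.linalg.inv(TU);L=lever_in_unit(0,-.03,.1015)
for n,a,b,x in(("tip",(380.6,421.0),(148.2,302.7),.115),("base",(421.2,435.5),(142.1,327.8),.05)):
    p,e=tri(s,a,t,b);print(n,"tri",(iU@[*p,1])[:3],e,"exp",(iU@L@[x,0,.0115,1])[:3])
    for f,q in((s,a),(t,b)):
        w=atz(f,q,.1045);print("   atz",(iU@[*w,1])[:3])
# unit corners near notch triangulated: cover corners
S=np.array([[357,367],[334,443]])/2.7+[224.7,259.7];T=np.array([[271,436],[173,408]])/5+[109.6,199.6]
s0,t0=[pickle.load(open(c+".pkl","rb")) for c in("side","top")]
for a,b in zip(S,T):
    p,e=tri(s0,a,t0,b);print("cover corner",(iU@[*p,1])[:3],e)
    for f,q in((s0,a),(t0,b)):
        w=atz(f,q,.11);print("   atz",(iU@[*w,1])[:3])
E
```

```text
tip tri [-0.0863  0.0023  0.1095] 0.00026898526832047447 exp [-0.086  -0.      0.1045]
   atz [-0.086  -0.0004  0.1045]
   atz [-0.087   0.0036  0.1045]
base tri [-0.1483  0.001   0.1069] 0.0005571087945894451 exp [-0.151  -0.      0.1045]
   atz [-0.1487 -0.0004  0.1045]
   atz [-0.1483  0.0016  0.1045]
cover corner [-0.0402 -0.0241  0.1115] 0.0004021201027978146
   atz [-0.0402 -0.0251  0.11  ]
   atz [-0.0401 -0.0237  0.11  ]
cover corner [-0.0408  0.0251  0.1107] 0.0016849382681033667
   atz [-0.0415  0.0246  0.11  ]
   atz [-0.04    0.0255  0.11  ]
```

```bash
python3 - <<'E'
from h import *
import pickle
np.set_printoptions(precision=4,suppress=True)
st=get_state();iU=np.linalg.inv(TU)
Tt=Tm(st["position"],R.from_rotvec(st["eef_rot"]).as_matrix())
L=Tt@np.linalg.inv(Tm([G,0,TZ],RT(1)))
LU=iU@L
print("lever tip by kinematics in unit",(LU@[.115,0,.01,1])[:3],"axis",LU[:3,0],st["contact_force"])
# shift lateral -1.5mm (measured avg), raise 6 mm, tip 10 mm in, then feel down for the sill
T=lever_in_unit(0,.010,.100+.008); T=Tm([0,0,0],np.eye(3))@T
dy=TU[:3,:3]@[0,-.0015,0]; T[:3,3]+=dy
T0=lever_in_unit(0,-.012,.108);T0[:3,3]+=dy
p,r=toolpose(T0);move_l(p,.1,rot=r)
p,r=toolpose(T);hit=move_l(p,.06,until_force=4);print("fwd",hit)
sleep(.3);print(get_state()["contact_force"])
hit=move_l(p-[0,0,.014],.012,until_force=2.5)
st=get_state();print("down",hit,"dz",st["position"][2]-p[2],st["position"]-p,st["contact_force"],st["clock"])
for c in("side","top"):
    f=grab_frame(c);pickle.dump(f,open(c+"2.pkl","wb"))
    x0,x1,y0,y1=(330,430,380,450) if c=="side" else (130,190,260,340)
    im=f["img"][y0:y1,x0:x1,::-1].astype(float)*1.4
    cv2.imwrite(f"pics/c_{c}.png",cv2.resize(np.clip(im,0,255).astype(np.uint8),None,fx=7,fy=7,interpolation=cv2.INTER_CUBIC))
E
```

```text
lever tip by kinematics in unit [-0.0855  0.0006  0.1041] axis [1.     0.     0.0012] [-0.4798 -0.708  -0.911 ]
fwd False
[-0.0014 -0.2207 -1.4357]
down True dz -0.009103775788995405 [-0.0001 -0.0001 -0.0091] [-0.5644  0.5907  2.1851] 11.0333
```

View pics/c_side.png

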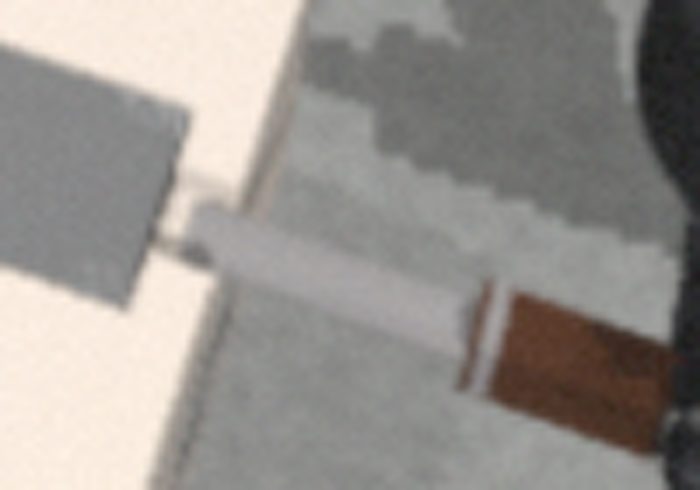

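View pics/c_top.png

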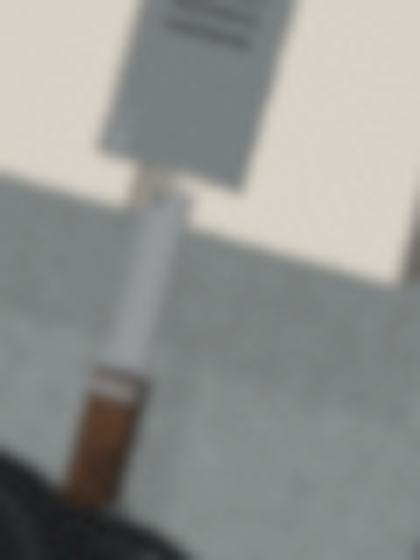

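The blade tip is in the channel at side zoom (200,220) and touched the sill 1 mm lower than the model predicts, so the kinematic z is trustworthy. I'll raise it 1.8 mm off the sill, which is mid-gap, and slide it in to 30 mm with force watch.

```bash
cat >> h.py <<'E'
DZ=-.0011; DY=-.002   # sill felt 1.1 mm lower than modelled; lateral trim
def lev(th,ins=.030,bz=.100):
    T=lever_in_unit(th,ins,bz+DZ); T[:3,3]+=TU[:3,:3]@[0,DY,0]; return toolpose(T)
E
python3 - <<'E'
from h import *
import pickle
np.set_printoptions(precision=4,suppress=True)
p,r=lev(0,.010,.1018);move_l(p,.05,rot=r)
sleep(.2);print(get_state()["contact_force"])
p,r=lev(0,.0305,.1018);hit=move_l(p,.03,until_force=5)
sleep(.2);st=get_state();print(hit,st["position"]-p,st["contact_force"],st["clock"])
for c in("side","top"):
    f=grab_frame(c);pickle.dump(f,open(c+"3.pkl","wb"))
    x0,x1,y0,y1=(310,430,360,450) if c=="side" else (130,190,250,330)
    im=f["img"][y0:y1,x0:x1,::-1].astype(float)*1.4
    cv2.imwrite(f"pics/d_{c}.png",cv2.resize(np.clip(im,0,255).astype(np.uint8),None,fx=6,fy=6,interpolation=cv2.INTER_CUBIC))
E
```

```text
[-0.3786  0.8601 -1.0984]
False [-0.0002  0.     -0.    ] [-0.4606  0.4102 -1.6949] 12.6167
```

View pics/d_side.png

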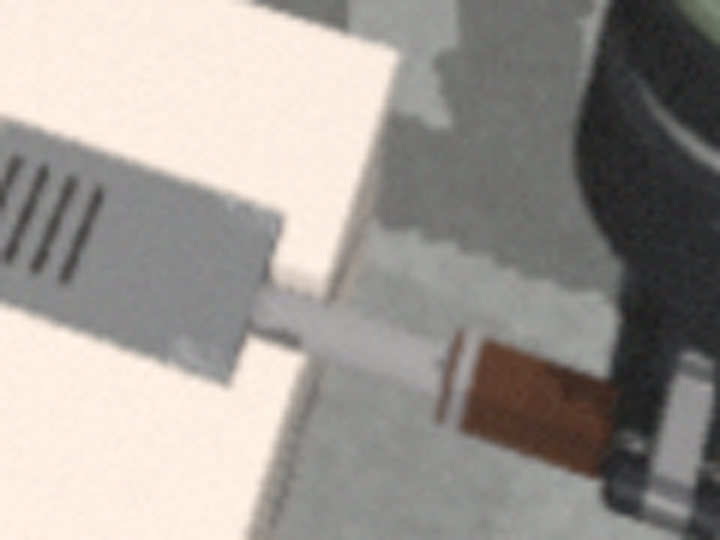

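View pics/d_top.png

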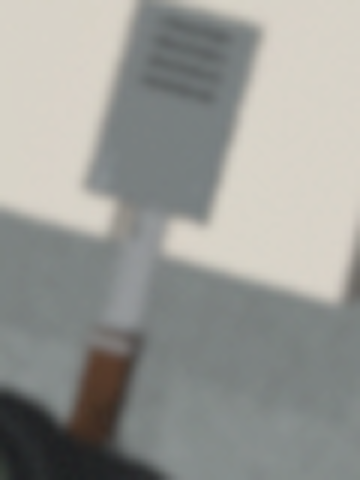

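The blade is under the cover plate and centred in the notch, with no contact force. Now the lever stroke.

```bash
python3 - <<'E'
from h import *
import pickle
np.set_printoptions(precision=2,suppress=True)
for d in (4,8,12,16,20,24,28,32,35,38):
    p,r=lev(np.radians(d),.0305,.0998)
    try: move_l(p,.03,rot=r)
    except MotionError as e: print(d,e);break
    st=get_state();print(d,st["contact_force"],st["wrist_torque"],(st["position"]-p)*1e3,round(st["clock"],2))
sleep(.3)
for c in("side","top"):
    f=grab_frame(c);pickle.dump(f,open(c+"4.pkl","wb"))
    x0,x1,y0,y1=(290,430,350,470) if c=="side" else (130,190,240,330)
    im=f["img"][y0:y1,x0:x1,::-1].astype(float)*1.4
    cv2.imwrite(f"pics/e_{c}.png",cv2.resize(np.clip(im,0,255).astype(np.uint8),None,fx=5,fy=5,interpolation=cv2.INTER_CUBIC))
E
```

```text
4 [ 0.83 -0.84  2.34] [-0.18 -0.46 -0.01] [0.58 0.28 0.73] 13.14
8 [ 0.67 -1.13  3.37] [-0.25 -0.59 -0.  ] [0.6  0.28 0.63] 13.5
12 [ 0.9  -0.69  5.66] [-0.25 -0.46 -0.07] [0.76 0.32 0.78] 13.86
16 [-0.75 -0.28  3.63] [-0.1  -0.22 -0.1 ] [-0.21  0.17  0.16] 14.22
20 [-1.51 -0.22  4.35] [-0.05 -0.11 -0.04] [-0.43  0.04 -0.05] 14.57
24 [-2.32 -0.13  3.92] [-0.07 -0.03 -0.06] [-0.4  -0.   -0.11] 14.93
28 [-1.89  0.21  4.27] [-0.11  0.11 -0.09] [-0.32  0.01 -0.11] 15.29
32 [-3.28  0.13  3.5 ] [-0.01  0.08 -0.08] [-0.27  0.   -0.13] 15.65
35 [-1.82 -0.18  3.62] [-0.02  0.1  -0.06] [-0.13  0.08 -0.03] 15.96
38 [-4.14  0.28  2.84] [ 0.06  0.18 -0.07] [-0.16  0.08 -0.06] 16.27
```

View pics/e_side.png

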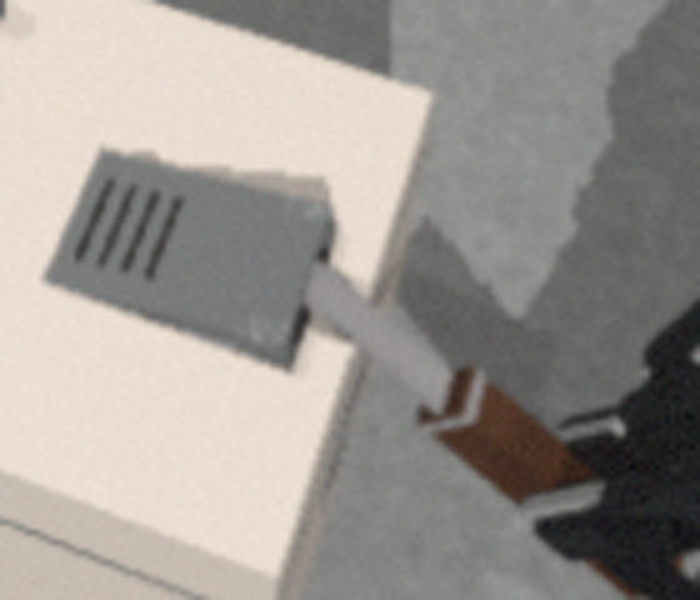

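View pics/e_top.png

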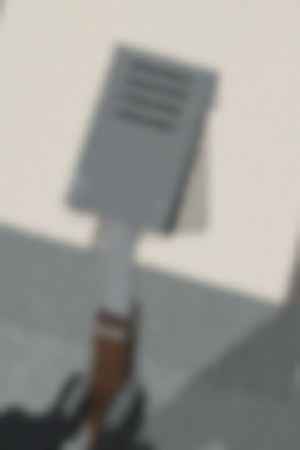

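The cover's notch end is clearly raised (side zoom (315,285), casting a shadow). I'll lower the lever in place and check that the cover stays up before withdrawing.

```bash
python3 - <<'E'
from h import *
import pickle
np.set_printoptions(precision=2,suppress=True)
for d in (30,20,10,3):
    p,r=lev(np.radians(d),.0305,.1003);move_l(p,.06,rot=r)
    st=get_state();print(d,st["contact_force"],round(st["clock"],2))
sleep(.2)
for c in("side","top"):
    f=grab_frame(c);pickle.dump(f,open(c+"5.pkl","wb"))
    print(c,[(np.round(k["centre"],1),round(k["score"],2)) for k in tip_of(c,"cover_edge")[:2]])
    x0,x1,y0,y1=(290,430,350,470) if c=="side" else (130,190,240,330)
    im=f["img"][y0:y1,x0:x1,::-1].astype(float)*1.4
    cv2.imwrite(f"pics/f_{c}.png",cv2.resize(np.clip(im,0,255).astype(np.uint8),None,fx=5,fy=5,interpolation=cv2.INTER_CUBIC))
E
```

```text
30 [0.54 1.19 2.41] 17.03
20 [2.17 0.29 4.52] 17.44
10 [2.26 1.07 4.62] 17.85
3 [2.08 0.25 4.24] 18.18
side [(array([352.6, 407.1]), 0.68), (array([335.4, 233.7]), 0.55)]
top [(array([157. , 288.3]), 0.82)]
```

View pics/f_side.png

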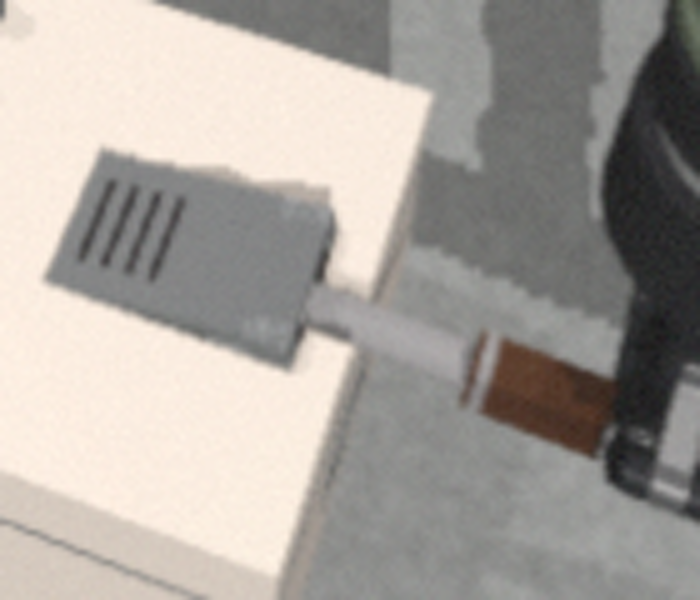

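View pics/f_top.png

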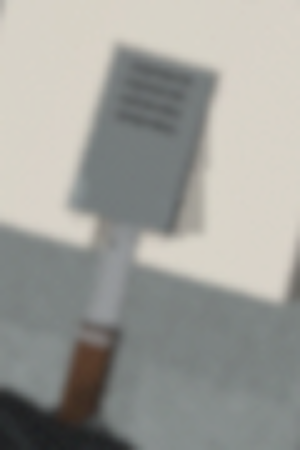

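The cover stays up on its balls, with the front corner at zoom (333,215) and the dark end face visible. I'll withdraw the lever and lay it on the bare counter in front of the unit.

```bash
python3 - <<'E'
from h import *
import pickle
np.set_printoptions(precision=3,suppress=True)
p,r=lev(np.radians(3),.0305,.1015);move_l(p,.03,rot=r);print(get_state()["contact_force"])
p,r=lev(np.radians(3),-.055,.1015);move_l(p,.12,rot=r)
p,r=lev(0,-.06,.1015);move_l(p,.1,rot=r)
st=get_state();print(st["contact_force"],st["clock"])
q=p.copy();q[2]=.025;move_l(q,.2)
q[2]=.003;hit=move_l(q,.03,until_force=5)
st=get_state();print(hit,st["position"],st["contact_force"],st["clock"])
for c in("side","top"):
    f=grab_frame(c);pickle.dump(f,open(c+"6.pkl","wb"))
    x0,x1,y0,y1=(290,480,350,480) if c=="side" else (100,200,240,380)
    im=f["img"][y0:y1,x0:x1,::-1].astype(float)*1.4
    cv2.imwrite(f"pics/g_{c}.png",cv2.resize(np.clip(im,0,255).astype(np.uint8),None,fx=4,fy=4,interpolation=cv2.INTER_CUBIC))
E
```

```text
[0.126 0.095 1.467]
[ 0.144  0.225 -1.028] 19.95
True [0.317 0.35  0.004] [-1.497 -1.03   5.259] 21.125
```

View pics/g_side.png

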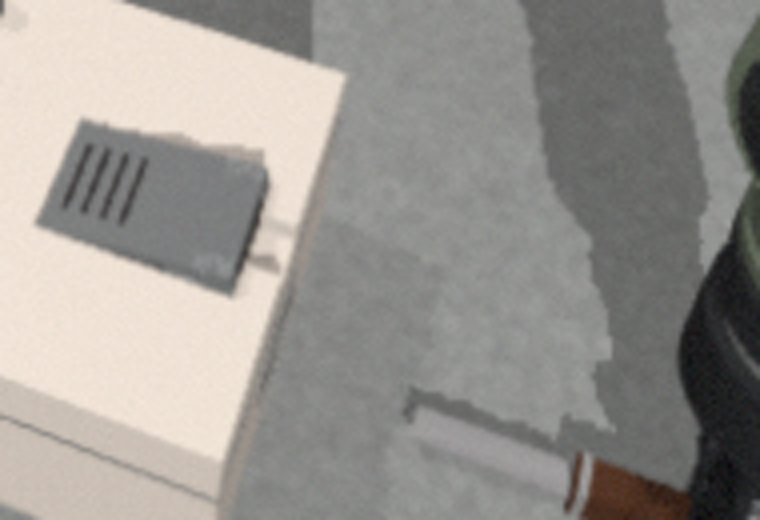

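View pics/g_top.png

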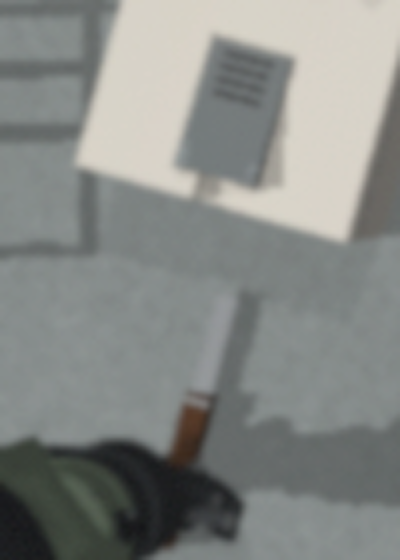

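The lever is on the counter at about top zoom (205,380) and the cover stands proud on both sides. I'll release, rise, and measure the raised edge.

```bash
python3 - <<'E'
from h import *
import pickle
np.set_printoptions(precision=4,suppress=True)
let_go()
p=get_state()["position"];move_l(p+[0,0,.2],.3)
print(get_state()["clock"])
s,t=[grab_frame(c) for c in("side","top")]
iU=np.linalg.inv(TU)
pickle.dump((s,t),open("c7.pkl","wb"))
for f,c,(x0,x1,y0,y1) in((s,"side",(290,370,370,440)),(t,"top",(135,180,240,300))):
    im=f["img"][y0:y1,x0:x1,::-1].astype(float)*1.4
    cv2.imwrite(f"pics/h_{c}.png",cv2.resize(np.clip(im,0,255).astype(np.uint8),None,fx=8,fy=8,interpolation=cv2.INTER_CUBIC))
cv2.imwrite("pics/h_full.png",s["img"][:,:,::-1])
d=[tip_of(c,"lever_mid")[:1] for c in("side","top")]
for f,k in zip((s,t),d):
    if k: print("lever_mid",k[0]["score"],atz(f,k[0]["centre"],.01))
E
```

```text
22.7333
lever_mid 0.53 [0.7513 0.0645 0.01  ]
lever_mid 0.58 [0.3104 0.3501 0.01  ]
```

View pics/h_side.png

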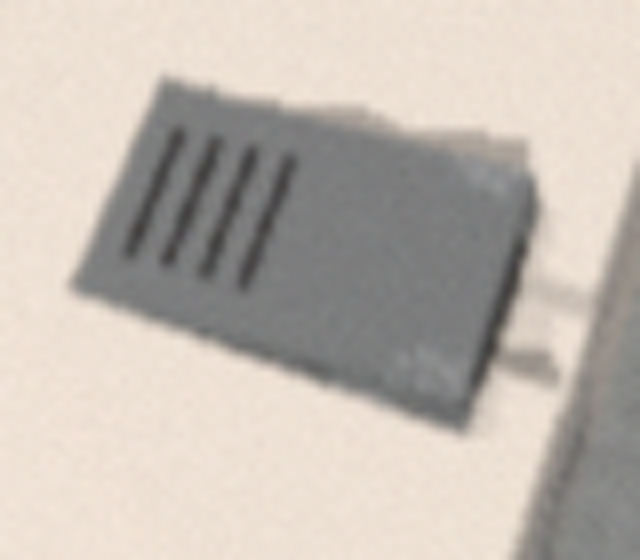

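View pics/h_top.png

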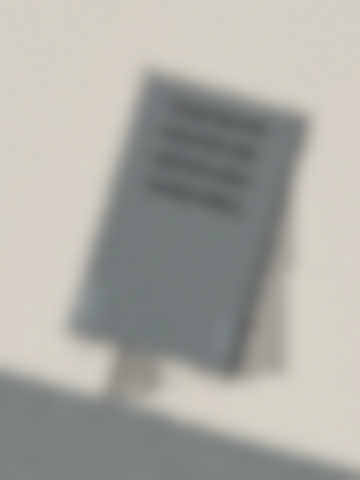

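View pics/h_full.png

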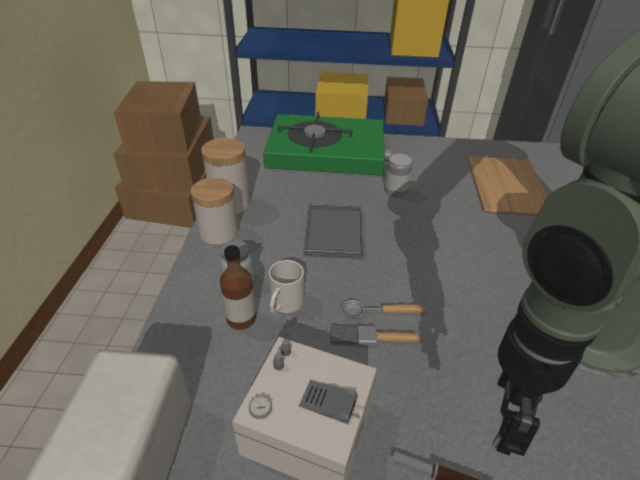

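```bash
python3 - <<'E'
from h import *
import pickle
np.set_printoptions(precision=4,suppress=True)
s,t=pickle.load(open("c7.pkl","rb"));iU=np.linalg.inv(TU)
for n,a,b in(("y-",(355.8,391.4),(162.3,285.2)),("y+",(346.4,420.2),(143.3,281.4))):
    p,e=tri(s,a,t,b);print(n,(iU@[*p,1])[:3],e)
# predicted model: tilt pivot
for th in(6,8,10):
    a=np.radians(th)
    q=[(TU@np.array([-.040*np.cos(a)+.0,y,.121,1]))[:3] for y in(-.025,.025)]
print(proj(s,q),proj(t,q))
# grasp IK
for zz in(.108,.25):
    P=(TU@[-.032,0,zz,1])[:3]; rr=R.from_matrix(TU[:3,:3]@RT(1)).as_rotvec();print(P,ik(P,rr))
for a in (0,10):
    P=np.array([.567-.03,-.258,.02]);rr=R.from_matrix(Rz(np.radians(2.6))@Ry(np.radians(a))@RT(1)).as_rotvec();print(P,ik(P,rr))
E
```

```text
y- [-0.0371 -0.0228  0.1242] 0.001613712288275133
y+ [-0.0391  0.025   0.1196] 0.002356293519288883
[[356.921  391.7373]
 [347.4039 419.8728]] [[163.2328 286.7137]
 [143.1517 281.0104]]
[0.5141 0.298  0.108 ] [ 0.4011  0.5114 -0.2419  0.8175 -0.      0.669 ]
[0.5141 0.298  0.25  ] [ 0.4011  0.3982 -0.038   1.1346 -0.      0.669 ]
[ 0.537 -0.258  0.02 ] [-0.5717  0.6209 -0.3154  0.6345  0.     -0.6171]
[ 0.537 -0.258  0.02 ] [-0.5238  0.7232 -0.1248  0.8702 -0.0937 -0.5623]
```

The triangulated corners (0.120 to 0.124 m high) and the model both put the notch edge about 11 mm proud on both sides, so both catches have let go. Now I'll grip the cheeks from above.

```bash
python3 - <<'E'
from h import *
import pickle
np.set_printoptions(precision=4,suppress=True)
rr=R.from_matrix(TU[:3,:3]@RT(1)).as_rotvec()
def P(z): return (TU@[-.031,0.0005,z,1])[:3]
movep(P(.20),rr)
move_l(P(.135),.15,rot=rr)
hit=move_l(P(.109),.04,until_force=5)
st=get_state();print(hit,st["position"]-P(.109),st["contact_force"],st["clock"])
grab(40)
st=get_state();print("gap",st["finger_gap"],st["contact_force"],st["wrist_torque"],st["clock"])
for c in("side","top"):
    f=grab_frame(c)
    x0,x1,y0,y1=(270,400,330,460) if c=="side" else (110,210,220,320)
    im=f["img"][y0:y1,x0:x1,::-1].astype(float)*1.5
    cv2.imwrite(f"pics/i_{c}.png",cv2.resize(np.clip(im,0,255).astype(np.uint8),None,fx=4.5,fy=4.5,interpolation=cv2.INTER_CUBIC))
E
```

```text
False [0.0001 0.     0.    ] [-0.2335  0.7277  0.7771] 25.15
gap 0.5678176770766156 [ 0.5148 -0.6713  0.9292] [-0.1337 -0.0329 -0.0126] 25.575
```

View pics/i_side.png

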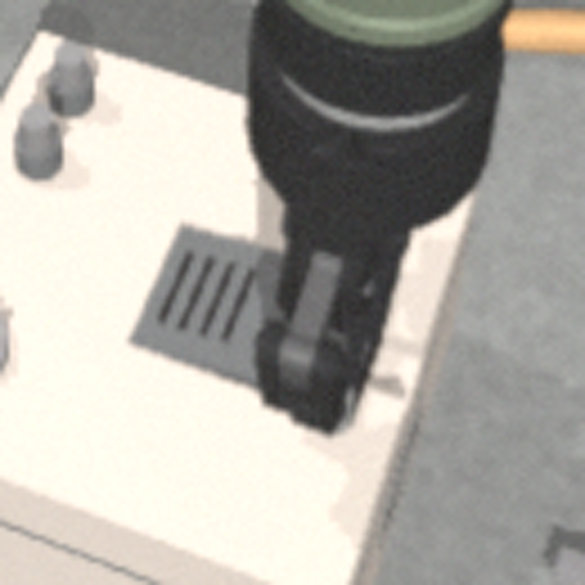

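The gap of 0.568 (about 49 mm) matches the cheeks' 50 mm, and the fingers sit over the notch end. I'll lift slowly, then raise higher and look.

```bash
python3 - <<'E'
from h import *
import pickle
np.set_printoptions(precision=4,suppress=True)
p=get_state()["position"]
for dz,v in((.01,.03),(.03,.05),(.12,.15)):
    move_l(p+[0,0,dz],v);st=get_state();print(dz,st["finger_gap"],st["contact_force"],st["wrist_torque"],st["clock"])
for c in("side","top"):
    f=grab_frame(c);pickle.dump(f,open(c+"8.pkl","wb"))
    x0,x1,y0,y1=(250,430,290,460) if c=="side" else (100,220,200,320)
    im=f["img"][y0:y1,x0:x1,::-1].astype(float)*1.5
    cv2.imwrite(f"pics/j_{c}.png",cv2.resize(np.clip(im,0,255).astype(np.uint8),None,fx=3.5,fy=3.5,interpolation=cv2.INTER_CUBIC))
E
```

```text
0.01 0.5703347939472685 [ 0.8791  0.3184 -0.7133] [-0.025  -0.0291 -0.0281] 26.1667
0.03 0.5684233537076393 [-0.0942 -0.3343 -1.2386] [ 0.009  -0.0102 -0.0623] 26.7167
0.12 0.5658247345444053 [-0.3911 -0.783  -1.4677] [ 0.0092  0.0504 -0.0714] 27.4667
```

View pics/j_side.png

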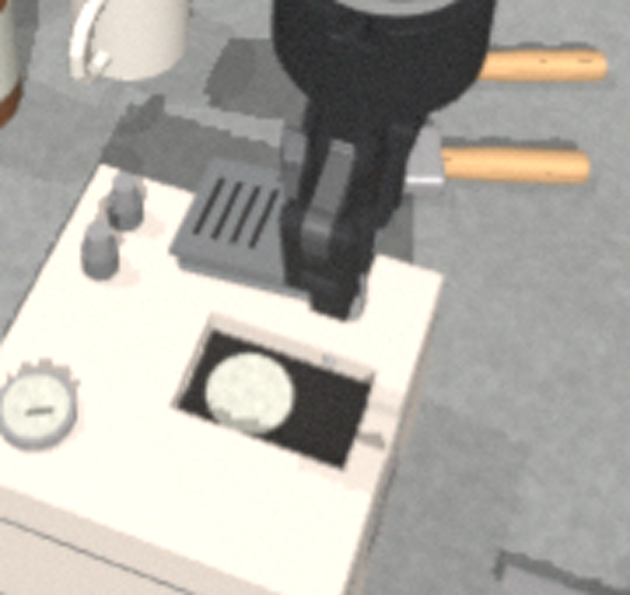

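View pics/j_top.png

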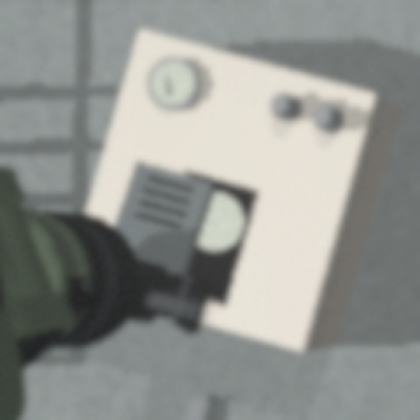

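The cover is held and clear of the recess; I can see the dark opening and the cartridge. I'll measure its pitch from the far-end corners, then carry it to the tray.

```bash
python3 - <<'E'
from h import *
import pickle
np.set_printoptions(precision=4,suppress=True)
s,t=[pickle.load(open(c+"8.pkl","rb")) for c in("side","top")];iU=np.linalg.inv(TU)
tcp=get_state()["position"];print("tcp",(iU@[*tcp,1])[:3])
for a,b in(((311.4,334.9),(160.3,252.6)),((298.9,361.2),(138.9,246.1))):
    p,e=tri(s,a,t,b);print((iU@[*p,1])[:3],e)
# expected for tilt a : grip ref top at x=-.031
for a in(0,4,8,12):
    th=np.radians(a); zg=.1215-.009*np.sin(th)+.12  # edge top at .121
    q=[(TU@np.array([-.04+.08*np.cos(th),y,.241-.08*np.sin(th),1]))[:3] for y in(-.025,.025)]
    print(a,proj(s,q).round(1).tolist(),proj(t,q).round(1).tolist())
E
```

```text
tcp [-0.0316 -0.0001  0.2277]
[ 0.0385 -0.0246  0.2288] 0.00020006326321024903
[0.039  0.0247 0.2294] 0.0011000315691433104
0 [[310.7, 329.2], [297.7, 356.2]] [[159.2, 251.7], [137.4, 245.6]]
4 [[310.8, 331.6], [297.8, 358.6]] [[159.9, 251.9], [138.1, 245.8]]
8 [[311.1, 334.1], [298.3, 361.1]] [[160.4, 252.3], [138.8, 246.2]]
12 [[311.7, 336.6], [299.0, 363.6]] [[161.0, 252.8], [139.4, 246.8]]
```

The pitch comes out at about 8.5°, far end down. I'll tilt the gripper by that amount so the cover is level, carry it over the tray, and lower with force watch.

```bash
python3 - <<'E'
from h import *
import pickle
np.set_printoptions(precision=4,suppress=True)
y=np.radians(2.6);a=np.radians(8.5)
rr=R.from_matrix(Rz(y)@Ry(-a)@RT(1)).as_rotvec()
tr=np.array([.567,-.258,0]);c=tr+Rz(y)@[-.0297,0,0]
p=get_state()["position"];move_l(p+[0,0,.03],.15)
movep(c+[0,0,.22],rr)
print(get_state()["clock"])
move_l(c+[0,0,.06],.2,rot=rr)
sleep(.1);print(get_state()["contact_force"],get_state()["finger_gap"])
for k in("side","top"):
    f=grab_frame(k);pickle.dump(f,open(k+"9.pkl","wb"))
    x0,x1,y0,y1=(250,430,150,310) if k=="side" else (320,460,200,340)
    im=f["img"][y0:y1,x0:x1,::-1].astype(float)*1.5
    cv2.imwrite(f"pics/k_{k}.png",cv2.resize(np.clip(im,0,255).astype(np.uint8),None,fx=3.5,fy=3.5,interpolation=cv2.INTER_CUBIC))
E
```

```text
29.925
[ 1.0933 -0.5128 -1.462 ] 0.5700420339771155
```

View pics/k_side.png

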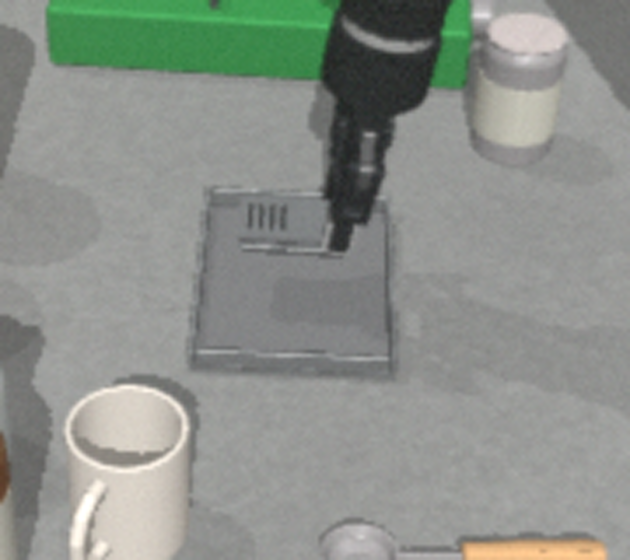

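View pics/k_top.png

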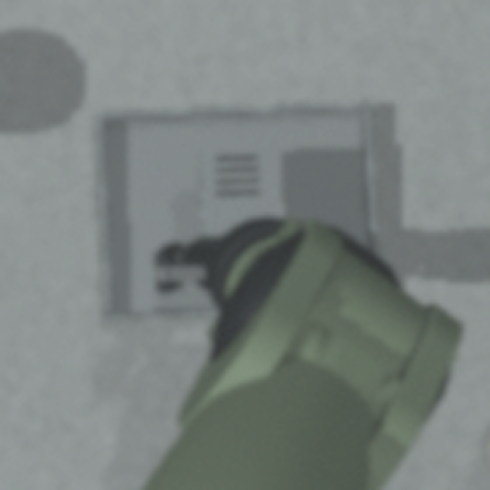

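The cover hangs level over the tray floor (side zoom (285,230), top zoom (238,175)), well inside the walls. Lowering now.

```bash
python3 - <<'E'
from h import *
import pickle
np.set_printoptions(precision=4,suppress=True)
p=get_state()["position"];q=p.copy();q[2]=.015;move_l(q,.1)
q[2]=.0055;hit=move_l(q,.015,until_force=3)
st=get_state();print(hit,st["position"],st["contact_force"],st["wrist_torque"],st["clock"])
for k in("side",):
    f=grab_frame(k)
    x0,x1,y0,y1=(290,390,180,280)
    im=f["img"][y0:y1,x0:x1,::-1].astype(float)*1.5
    cv2.imwrite(f"pics/l_{k}.png",cv2.resize(np.clip(im,0,255).astype(np.uint8),None,fx=6,fy=6,interpolation=cv2.INTER_CUBIC))
E
```

```text
True [ 0.5385 -0.2601  0.0082] [-1.0101  1.3014  5.6161] [-0.0022  0.1978  0.0551] 32.1833
```

View pics/l_side.png

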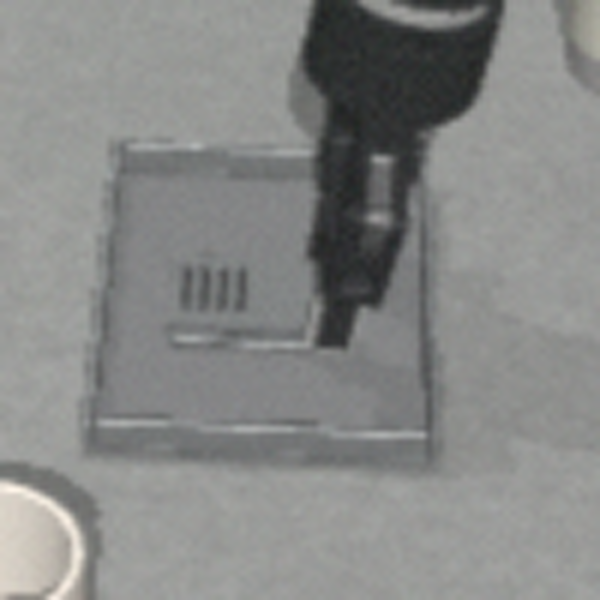

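Contact came at TCP z 8.2 mm against 7.4 mm predicted, so the cover is on the floor, level to about 1°. I'll release, retreat, and check everything.

```bash
python3 - <<'E'
from h import *
import pickle
np.set_printoptions(precision=4,suppress=True)
let_go()
st=get_state();p=st["position"]
zt=R.from_rotvec(st["eef_rot"]).as_matrix()[:,2]
move_l(p-zt*.08,.1)
p=get_state()["position"];move_l([.40,p[1]-.0,.25],.25)
sleep(.2);st=get_state();print(st["contact_force"],st["clock"])
F={c:grab_frame(c) for c in("side","top")}
for n,z in(("cover_mid",.0115),("lever_mid",.01),("tray",0)):
    for c in F:
        for k in tip_of(c,n)[:2]: print(n,c,round(k["score"],2),np.round(k["centre"],1),atz(F[c],k["centre"],z))
f=F["side"];im=np.clip(f["img"][180:280,290:390,::-1].astype(float)*1.5,0,255).astype(np.uint8)
cv2.imwrite("pics/m_side.png",cv2.resize(im,None,fx=6,fy=6,interpolation=cv2.INTER_CUBIC))
cv2.imwrite("pics/m_top.png",F["top"]["img"][:,:,::-1])
E
```

```text
[-0.4323  0.2309 -0.5817] 34.8167
cover_mid side 0.67 [332.9 232.1] [ 0.5678 -0.2506  0.0115]
cover_mid top 0.65 [383.5 258.8] [ 0.5699 -0.2548  0.0115]
cover_mid top 0.4 [261.5 191.5] [0.7417 0.055  0.0115]
lever_mid top 0.77 [146.  359.7] [0.314  0.3475 0.01  ]
tray side 0.7 [335.1 234.6] [ 0.5617 -0.2548  0.    ]
tray top 0.76 [387.4 261.4] [ 0.5637 -0.2661  0.    ]
tray top 0.72 [470.3 327.3] [ 0.3942 -0.4791  0.    ]
```

View pics/m_side.png

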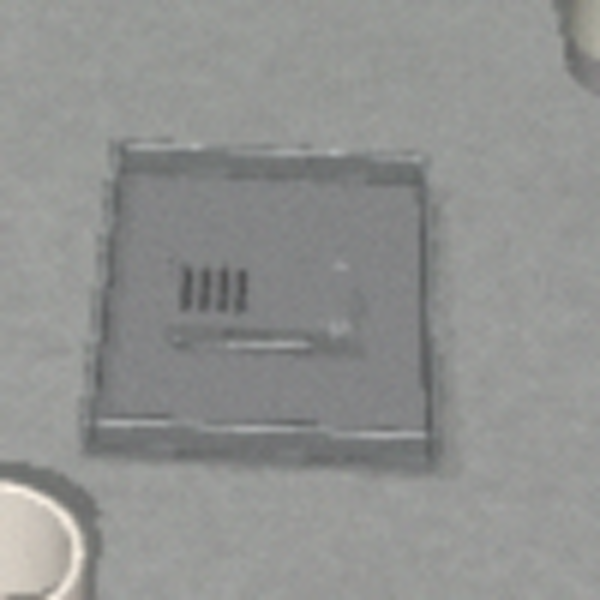

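View pics/m_top.png

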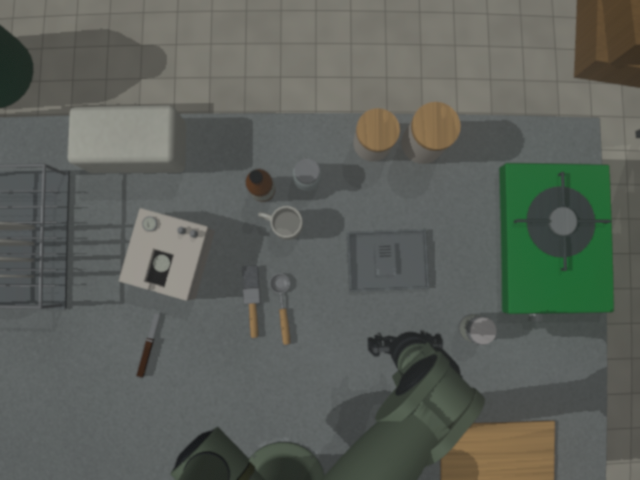

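The cover lies flat in the middle of the tray (side zoom (265,305), top (386,259)). The lever lies on the bare counter from (158,315) to (141,375), and the bystanders sit at the same pixels as at the start. I'm handing in.

```bash
python3 -c "
from cell import *
sign_off();print(get_state()['clock'])"
```

```text
the job is handed in; nothing more can be done
the job is handed in; nothing more can be done
```

The job is handed in at about 35 s of the 67 s allowed; sign-off gives no verdict, so the result below rests on my own checks.

**What I did:** I gripped the lever and felt for the sill with the blade. I then slid the blade 30 mm in and levered to 38° until both catches let go, with no finger on the cover. The lever went down on the bare counter in front of the unit. I then gripped the cover over its cheeks, lifted it off, levelled it and set it down in the tray until it touched the floor.

**Last checks:**
- **Cover:** it looks flat in the tray. The network puts its centre within about 15 mm of the tray's centre.
- **Lever:** it lies on the counter about 0.31 m ahead and 0.35 m to the left. Only the top camera located it; the side camera reported nothing, and I did not measure the handle's height after release.
- **Bystanders:** they look unmoved in the top picture; I did not measure this.
- **Robot:** the gripper is clear and touches nothing.

**Disagreements along the way:**
- **Blade height:** camera triangulation put the blade tip about 5 mm too high before insertion. Touching the sill showed it about 1 mm lower than modelled, so I used the touch.
- **Network hits:** a few were plainly wrong, such as a lever hit at the mug or bottle, and I ignored them.

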